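# Level the optical-lab platform

### The arm

A 6-joint arm with a two-finger parallel gripper is mounted at the origin on the work surface. World frame = base frame: x ahead of the robot, y to its left, z up, the work surface at z = 0. Lengths are in m, angles in rad, forces in N, time in s.
With the tool pointing down it reaches from about 0.25 to 0.775 m from the base axis. Payload 4 kg.
Tool frame: the origin (TCP) lies midway between the tips of the shut fingers; the grasp point (between the pads) lies 19 mm behind it; z points along the fingers, x is the direction in which the jaws open and shut, and the axes are right-handed (so a half turn about z gives the same grasp; the last joint's range is limited). The gripper opens to 94 mm and grips with 3 to 60 N. Pads are 16 mm wide; open, the fingers measure 119 mm over their backs; the gripper's body (75 mm by 177 mm) begins 78 mm behind the grasp point.
Start: joints at [1.106, 0.087, 1.371, -0, 1.684, -0.103], TCP at [0.195, 0.514, 0.206] pointing down, gripper open.
Joint ranges: [-3.1, 3.1], [-0.76, 2.03], [0.27, 2.55], [-1.08, 4.22], [0.17, 2.65], [-2.57, 2.57]. Speed limits (rad/s): [2.79, 2.79, 3.14, 3.14, 3.14, 3.14].

### API

Orientations are given as [roll, pitch, yaw] about the fixed x, y, z axes, in that order (R = Rz(yaw) Ry(pitch) Rx(roll)).
In Python, from bench import robot, eyes, close_job gives the robot as it stands.
- The arm moves only by the shell command python3 -m jog 'ROWS'. ROWS is JSON, a list of rows, each a list of 3 entries, a list of its own where there are three numbers: the turn, a rotation vector about the tool's x, y, z in degrees, then the shift along the tool's x, y, z in mm, then the closure, from -1 (fully open) to 1 (shut). In form: [[[wx, wy, wz], [x, y, z], claw], ...]. A call has 1 to 5 rows; each row is the pose to reach, as a shift and turn from the pose commanded when the call began, along the tool's axes at that moment; what a row does not reach only later rows make up. A row lasts 1/10 s, in which the tool goes at most 50 mm and 8.59 degrees, less where a joint would pass 70% of its speed; a pose out of reach is approached as far as the arm can. A call with a gripper value outside its range is refused whole. The fingers move at their own pace and stop on an object; the grip force is fixed at half the most. Time passes only in rows, so rows that repeat a pose let the fingers close. It gives the time, the measured TCP pose, the force and the opening at its end, in the units of the state.
- robot.get_obs(): the state, without advancing time (a new reading comes with each control period).
- eyes.snapshot(name): name is "scene" or "side" or "wrist"; returns (picture, depth): 420x560x3 uint8, red, green, blue; 420x560 float32, m along the optical axis (not along the pixel's ray), 0 where there is no reading.
- eyes.camera_params(name): a dict with "mtx" (3x3 intrinsics, pixels), "k1" (the pictures are not rectified: a ray, as slopes to the right and down, at radius r is drawn at 1 + k1 r^2 times it, then the intrinsics apply), "world_to_cam" (4x4, takes a point from world to camera coordinates). Camera axes: x right, y up, looking along -z (the intrinsics and any distortion apply to the point x, -y, -z); pixel columns grow to the right and rows downward; lengths in m; the calibration is good to about 2 mm. A picture is of the moment at which its call begins: read the wrist's pose just before it. camera_params takes no time and is no camera call; for the wrist camera it gives the pose at the moment of the call.
- close_job(): hands the job in, once; it reports no verdict.
The state is a dict: "time": time; "joint_positions": joint angles; "qvel": joint speeds; "joint_torque": joint torques, N m; "tool_pos": TCP position; "ee_rot": TCP orientation; "wrist_force": force on the tool from outside, world axes, zero at the start; "wrist_torque": the same for the moment, N m; "width": finger opening in m.
Only numpy, scipy, OpenCV 4.12 (cv2) and the standard library are available. Lean on these libraries where they do the work, as an engineer would, in place of code of your own. Each camera call takes 0.05 s, during which the arm holds its last target. There are 200 camera calls.

### The job

The lens-lab platform has to be levelled. First put the round setting piece that was left on it back into its own slot, the close-fitting one with the same two dots, and let go of it; then turn the winged levelling foot until the bubble of the spirit level rests wholly between the two lines of its vial, and take the hand off the foot. Last, press the spirit level down flat on the platform by its pad with a moderate hand push, bubble still between the lines, and finish while still pressing; leave the other things on the bench where they are.

Things in the scene. Friction and masses are not known exactly. Their poses are not given: they have to be found in the camera images.
- piece_mid (a point): Centre of the setting piece: plain steel cylinder, 40 mm diameter, 50 mm tall, 0.3 to 0.5 kg, standing upright on the platform, two black dots on its top. Point half-way up; z up.
- piece_foot (a point): Centre of the underside of the same setting piece (25 mm below its centre).
- slot_mid_floor (a point): Own slot of the setting piece: round blind hole, 44 mm wide, 14 mm deep, in a fixed grey block 85 x 85 x 22 mm, two dots on its tag. Point: centre of the hole's floor, 8 mm above the bench; the seated piece's underside lies here. Two like blocks, about 100 mm apart in any order, have a 34 mm hole (one dot, occupied) and a 54 mm hole (three dots, empty, the wrong one).
- plate_top (a point): Centre of the platform's upper face: aluminium plate 200 x 340 x 12 mm (x by y) on a white base, top 55 to 70 mm above the bench. z is its normal. It tilts about a line along its x, 90 mm from this point towards +y; the levelling foot is at its -y end, which always starts too low.
- foot_wing (a point): Grip of the levelling foot: upright steel wing 46 mm long (x), 12 mm thick (y), 12 to 42 mm above the plate, 140 mm from the plate centre to -y. Point on its axis, 30 mm above the plate. Turned clockwise from above it raises this end and brings the bubble this way, 9.6 mm per rad. It needs 0.8 to 1.9 rad in all and 0.15 N m, and stays where left.
- level_pad (a point): Top of the spirit level's pad: an aluminium bar 200 x 32 x 36 mm lying on and along the platform, with a black rubber pad 50 x 28 mm amid its top, where it is pressed. Point: centre of the pad's top face, 40 mm above the plate; x along the level, away from the foot (plate +y, within 0.15 rad), z up.
- vial (a point): Centre of the level's vial (62 mm long, along the level, in its top), 55 mm from the pad centre along the level's x. Two black lines cross it 9 mm to either side of this point. Axes as the level's.
- bubble (a point): Centre of the bubble in the vial, 12 mm long; it slides along the level's x towards the higher end, up to 22 mm either way, and settles in about half a second. It is wholly between the lines when within 3 mm of the vial's centre along x.
- piece_small: Bystander: steel cylinder 30 mm diameter, 50 mm tall, standing in its own slot block. Origin at its underside.
- cleaner: Bystander: bottle, 56 mm diameter, 150 mm tall, at the left of the platform. Origin at its underside.
- jar: Bystander: jar, 60 mm diameter, 60 mm tall, at the back. Origin at its underside.
- driver: Bystander: screwdriver 150 mm long lying on the bench near the robot. Origin at its underside.
- lens_blank: Bystander: clear lens blank, disc of 64 mm diameter, 9 mm thick, lying beyond the slot blocks. Origin at its underside.
- pot: Bystander: white ceramic cup, 72 mm wide, 90 mm tall, at the back. Origin at its underside.
Things that resemble listed ones, but are neither listed nor needed, are in the scene too. What is shaped like the part that bears piece_mid but blue, orange or purple is not meant.

How it is judged:
On the way, in this order (a step that is already met when the one before it is completed fails the run):
1. the setting piece stands in its own slot, let go (horizontal distance between piece_foot and slot_mid_floor below 0.005 m and z of piece_foot in the frame of slot_mid_floor below 0.004 m and angle between piece_mid's own z axis and vertical below 0.1 rad and contact force between the fingers and piece below 0.1 N), for 0.2 s.
2. the foot has been turned until the bubble rests between the lines, the level lying free on the platform and the hand off the foot (x of bubble in the frame of vial between -0.003 and 0.003 m and z of level_pad in the frame of plate_top between 0.036 and 0.044 m and angle between the z axis of level_pad and the z axis of plate_top, either way round below 0.03 rad and angle between the x axis of level_pad and the y axis of plate_top, either way round below 0.35 rad and contact force between each of the arm, the fingers and level below 0.1 N and contact force between the fingers and foot below 0.1 N), for 0.3 s.
At the end, for the whole second after the job is handed in: The piece is upright, fully down in its own slot (5 mm off-centre, 4 mm off the floor at most); the level lies flat along the platform, bubble within 3 mm of the vial's centre; fingers press it at the pad with 2 to 40 N through the last second; nothing touches the foot (x of bubble in the frame of vial between -0.003 and 0.003 m and z of level_pad in the frame of plate_top between 0.036 and 0.044 m and angle between the z axis of level_pad and the z axis of plate_top, either way round below 0.03 rad and angle between the x axis of level_pad and the y axis of plate_top, either way round below 0.35 rad and horizontal distance between piece_foot and slot_mid_floor below 0.005 m and z of piece_foot in the frame of slot_mid_floor below 0.004 m and angle between piece_mid's own z axis and vertical below 0.1 rad and contact force between the fingers and level between 2 and 40 N and distance between the grasp point and level_pad below 0.06 m and contact force between anything else and foot below 0.1 N); the arm keeps its last pose, push and grip.
It fails at once if another thing on the bench is shifted by more than 40 mm, or the small setting piece leaves its slot (distance of any of cleaner, jar, driver, lens_blank, pot from where it was at the start of the episode above 0.04 m or distance of piece_small from where it was at the start of the episode above 0.012 m).
It also fails if it takes over 64 s, if anything falls off the work surface, if the arm or the gripper's body presses on something with over 40 N, if the wrist force passes 120 N, or if a joint passes its speed limit or range.

## Working session

There is one attempt and no reset: what is moved stays moved. The work goes in short steps, Python scripts to look and compute and a shell command to move; the robot and the scene stay as the last step left them, time stands still between calls to the robot, and variables do not carry over. Pictures are saved under pics/ and viewed, about 8 in all and at most 12, crops included, and the job is handed in when it is done.

```bash
mkdir -p pics; ls; cat > h.py <<'E'
import numpy as np,cv2
from bench import robot,eyes
def snap(n):
    p=eyes.camera_params(n); rgb,d=eyes.snapshot(n); return p,rgb,d
def save(f,rgb,box=None,s=1):
    if box: rgb=rgb[box[1]:box[3],box[0]:box[2]]
    cv2.imwrite('pics/'+f,cv2.resize(rgb[:,:,::-1],None,fx=s,fy=s,interpolation=cv2.INTER_CUBIC))
def ray(p,u,v):
    K=np.array(p['mtx']);xd=np.array([(u-K[0,2])/K[0,0],(v-K[1,2])/K[1,1]]);x=xd.copy()
    for _ in range(20): x=xd/(1+p['k1']*(x@x))
    T=np.linalg.inv(np.array(p['world_to_cam']))
    return T[:3,3],T[:3,:3]@np.array([x[0],-x[1],-1])
def onz(p,u,v,z):
    o,d=ray(p,u,v);return o+d*(z-o[2])/d[2]
def atd(p,d,u,v):
    o,r=ray(p,u,v);return o+r*d[int(v),int(u)]
def cloud(p,d):
    K=np.array(p['mtx']);h,w=d.shape
    v,u=np.mgrid[:h,:w];xd=np.stack([(u-K[0,2])/K[0,0],(v-K[1,2])/K[1,1]],-1);x=xd.copy()
    for _ in range(20): x=xd/(1+p['k1']*(x**2).sum(-1,keepdims=True))
    T=np.linalg.inv(np.array(p['world_to_cam']))
    P=np.stack([x[...,0]*d,-x[...,1]*d,-d],-1)@T[:3,:3].T+T[:3,3]
    P[d==0]=np.nan;return P
E
python3 - <<'E'
from h import *
print(robot.get_obs())
out=[]
for n in ['scene','side','wrist']:
    p,r,d=snap(n);save(n+'0.png',r,s=1.4);np.savez('/tmp/'+n+'.npz',r=r,d=d)
    print(n,np.round(np.linalg.inv(np.array(p['world_to_cam'])),3).tolist(),p['mtx'],p['k1'])
E
```

```text
pics
{'time': 0.0, 'joint_positions': array([ 1.10587058e+00,  8.79147382e-02,  1.37225129e+00,  1.60342512e-05,
        1.68360135e+00, -1.03115816e-01]), 'qvel': array([-9.00340718e-04, -4.56694674e-04,  8.44878568e-04, -1.02490702e-03,
       -6.02491242e-04,  5.15519153e-05]), 'joint_torque': array([-5.72494355e-04, -3.40186393e+01, -3.02427542e+01,  7.18472991e-02,
        3.32072668e-02, -1.60323107e-04]), 'tool_pos': array([0.19443979, 0.51389144, 0.2043277 ]), 'ee_rot': array([-3.14135295e+00,  2.16153138e-03,  1.20898844e+00]), 'wrist_force': array([ 0.13295793, -0.64340377,  0.21762498]), 'wrist_torque': array([-0.05879888, -0.00392748, -0.02043678]), 'width': 0.09364501142787926}
scene [[-0.043, -0.532, 0.846, 1.472], [0.999, -0.003, 0.048, 0.083], [-0.023, 0.847, 0.531, 0.693], [0.0, 0.0, 0.0, 1.0]] [[481.19549423   0.         276.20999874]
 [  0.         481.19549423 214.37131222]
 [  0.           0.           1.        ]] -0.1354786983568963
side [[0.997, 0.052, -0.064, 0.458], [-0.081, 0.77, -0.633, -0.519], [0.016, 0.636, 0.772, 0.764], [0.0, 0.0, 0.0, 1.0]] [[379.9369424    0.         287.31840145]
 [  0.         379.9369424  210.6028661 ]
 [  0.           0.           1.        ]] -0.05812103402468271
wrist [[0.355, -0.897, -0.263, 0.116], [0.935, 0.34, 0.102, 0.542], [-0.002, -0.282, 0.959, 0.382], [0.0, 0.0, 0.0, 1.0]] [[295.9901778    0.         281.04243297]
 [  0.         295.9901778  208.23170471]
 [  0.           0.           1.        ]] -0.026823290026067516
```

View pics/scene0.png

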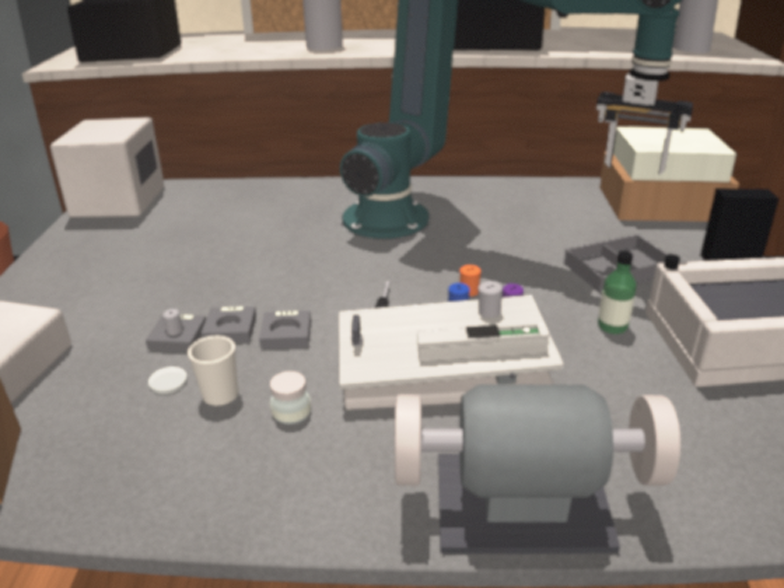

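View pics/side0.png

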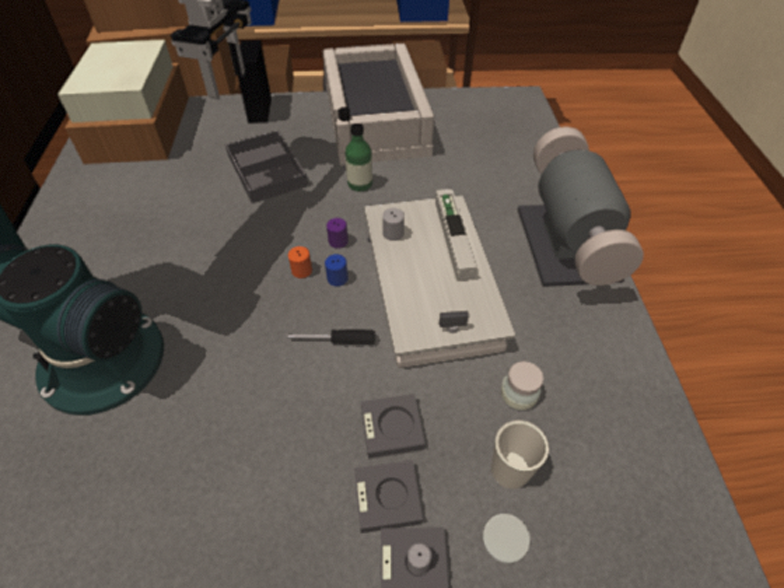

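The side view shows the grey piece on the platform at display (393,223). The orange (300,262), blue (336,270) and purple (337,233) look-alikes stand on the bench and are not meant. Of the slot blocks, the near one at (392,425) appears to have three dots, the middle one at (390,492) two, and the far one is occupied. I'll confirm this in one crop and measure.

```bash
python3 - <<'E'
from h import *
z=np.load('/tmp/side.npz');r,d=z['r'],z['d'];p=eyes.camera_params('side');P=cloud(p,d)
np.set_printoptions(precision=4,suppress=True)
a=cv2.resize(r[140:265,255:370,::-1],None,fx=4,fy=4,interpolation=cv2.INTER_CUBIC)
b=cv2.resize(r[275:420,245:330,::-1],None,fx=3.45,fy=3.45,interpolation=cv2.INTER_CUBIC)
cv2.imwrite('pics/crop1.png',np.hstack([a,b[:500]]))
def box(n,u0,v0,u1,v1,m):
    M=np.zeros(d.shape,bool);M[v0:v1,u0:u1]=1;M&=m&(d>0)
    q=P[M];print(n,len(q),np.median(q,0),(q.min(0)+q.max(0))/2,q.max(0)-q.min(0));return q
Z=P[...,2]
pl=box('plate',255,135,370,265,(Z>.05)&(Z<.078))
A=np.c_[pl[:,:2],np.ones(len(pl))];c,*_=np.linalg.lstsq(A,pl[:,2],rcond=None)
for _ in range(5):
    k=abs(A@c-pl[:,2])<.004;c,*_=np.linalg.lstsq(A[k],pl[k,2],rcond=None)
print('plane',c,k.sum());rect=cv2.minAreaRect((pl[k,:2]*1000).astype(np.float32));print(rect,cv2.boxPoints(rect))
H=Z-(P[...,0]*c[0]+P[...,1]*c[1]+c[2])
box('piece',260,140,300,180,(H>.044)&(H<.06))
box('piece side',260,140,300,180,(H>.01)&(H<.06))
w=box('wing',305,215,345,240,(H>.036)&(H<.05));print(cv2.minAreaRect((w[:,:2]*1000).astype(np.float32)))
l=box('level',305,130,345,200,(H>.03)&(H<.05));print(cv2.minAreaRect((l[:,:2]*1000).astype(np.float32)))
g=r.max(-1)<60
q=box('pad',310,140,345,175,(H>.034)&(H<.05)&g)
for n,y0,y1 in [('b3',280,328),('b2',328,380)]:
    q=box(n,250,y0,310,y1,(Z>.017)&(Z<.03));print(cv2.minAreaRect((q[:,:2]*1000).astype(np.float32)))
    q=box(n+'floor',262,y0,300,y1,(Z>.004)&(Z<.012))
box('small',280,380,320,412,(Z>.05)&(Z<.075))
E
```

```text
plate 7200 [0.5674 0.0733 0.0638] [0.5763 0.0982 0.064 ] [0.2341 0.4036 0.0277]
plane [-0.0042  0.0386  0.0633] 6901
((580.362060546875, 90.21345520019531), (200.6627655029297, 405.3771057128906), 6.165698528289795) [[ 458.8415  280.9536]
 [ 502.3806 -122.0786]
 [ 701.8827 -100.5266]
 [ 658.3435  302.5056]]
piece 149 [0.5102 0.1975 0.1184] [0.5103 0.1977 0.1175] [0.0382 0.0402 0.0087]
piece side 295 [0.5102 0.1875 0.1136] [0.5103 0.1977 0.1002] [0.0382 0.0402 0.0433]
wing 111 [ 0.5925 -0.021   0.1014] [ 0.5915 -0.0195  0.1003] [0.0452 0.0133 0.0086]
((591.6998901367188, -19.681682586669922), (45.38383102416992, 13.128339767456055), 3.0366837978363037)
level 723 [0.621  0.1597 0.1032] [0.622  0.1788 0.1024] [0.0452 0.2016 0.0169]
((621.48046875, 179.1561737060547), (33.21602249145508, 202.13943481445312), 4.026390075683594)
pad 122 [0.6206 0.1778 0.1074] [0.6208 0.1786 0.1073] [0.0253 0.0462 0.0062]
b3 1093 [ 0.4758 -0.1636  0.0225] [ 0.4841 -0.1585  0.022 ] [0.0908 0.0921 0.0099]
((483.7389221191406, -158.14337158203125), (85.8248062133789, 87.38485717773438), 4.756511211395264)
b3floor 474 [ 0.4896 -0.1568  0.0086] [ 0.4829 -0.1692  0.008 ] [0.0774 0.0806 0.0078]
b2 1685 [ 0.4673 -0.2731  0.0229] [ 0.4765 -0.2698  0.0223] [0.1027 0.1015 0.0106]
((476.302978515625, -271.9123840332031), (97.83121490478516, 102.95596313476562), 3.3577492237091064)
b2floor 402 [ 0.4762 -0.2642  0.0086] [ 0.475  -0.2588  0.008 ] [0.0714 0.1008 0.0079]
small 251 [ 0.5042 -0.358   0.0584] [ 0.5045 -0.357   0.0567] [0.03   0.0284 0.0122]
```

View pics/crop1.png

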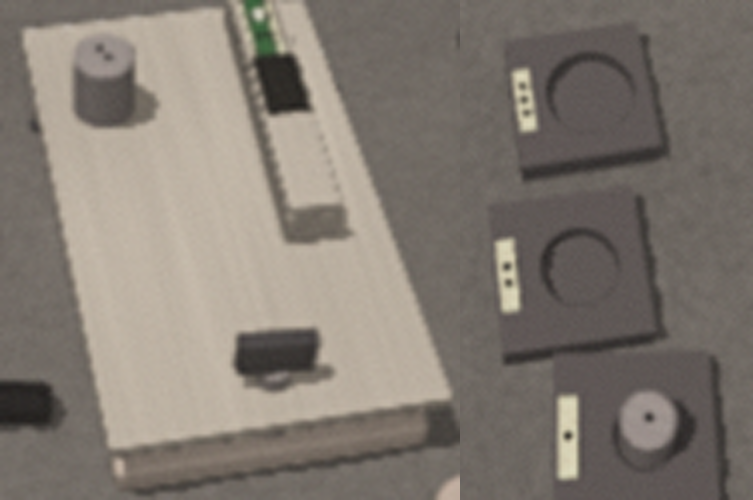

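The crop confirms it. The grey piece has two dots and the middle block, crop (582,268), has the two-dot tag. The three-dot and one-dot blocks are the others. Next I'll find the hole centre and plan the first move.

```bash
cat >> h.py <<'E'
from scipy.spatial.transform import Rotation as R
def plan(x,y,z,yaw):
    o=robot.get_obs();Rt=R.from_euler('xyz',o['ee_rot']);Rg=R.from_euler('xyz',[np.pi,0,yaw])
    print('turn',np.round(np.degrees((Rt.inv()*Rg).as_rotvec()),1),'shift',np.round(Rt.inv().apply(np.array([x,y,z])-o['tool_pos'])*1000,1))
E
python3 - <<'E'
from h import *
p=eyes.camera_params('side')
for u in [(280.4,352.7)]: print(onz(p,*u,.022))
for u,v in [(543,268),(620,268),(582,229),(582,308)]: print(onz(p,(u-460)/3.45+245,v/3.45+275,.022))
plan(.51,.197,.20,0)
E
```

```text
[ 0.47750608 -0.26656293  0.022     ]
[ 0.4554975  -0.26489084  0.022     ]
[ 0.49882611 -0.26813813  0.022     ]
[ 0.47901707 -0.24406254  0.022     ]
[ 0.47586715 -0.28876955  0.022     ]
turn [ 0.   0.1 69.3] shift [-184.8  407.3    4.8]
```

```bash
python3 -m jog '[[[0,0,8],[-20,45,0],-1],[[0,0,16],[-40,90,0],-1],[[0,0,24],[-60,135,0],-1],[[0,0,32],[-80,180,3],-1],[[0,0,40],[-100,225,5],-1]]'
python3 - <<'E'
from h import *
plan(.51,.197,.20,0)
E
```

```text
time: 0.65
tool_pos: [0.3706, 0.3397, 0.2002]
ee_rot: [-3.142, 0.0, 0.506]
wrist_force: [0.0, 0.5, -0.3]
width: 0.0938
turn [-0.  0. 29.] shift [5.290e+01 1.923e+02 1.000e-01]
```

```bash
python3 -m jog '[[[0,0,8],[13,47,0],-1],[[0,0,16],[26,94,0],-1],[[0,0,24],[40,140,0],-1],[[0,0,29],[53,188,0],-1],[[0,0,29],[53,192,0],-1]]'
python3 - <<'E'
from h import *
p,r,d=snap('wrist');P=cloud(p,d);save('w1.png',r,s=1.4)
m=(P[...,2]>.112)&(P[...,2]<.13)&(abs(P[...,0]-.51)<.05)&(abs(P[...,1]-.197)<.05)
q=P[m];print(len(q),np.median(q,0),(q.min(0)+q.max(0))/2,q.max(0)-q.min(0))
v,u=np.where(m);print(u.mean(),v.mean())
plan(.51,.197,.13,0)
E
```

```text
time: 1.15
tool_pos: [0.5127, 0.1953, 0.1993]
ee_rot: [3.139, 0.0, -0.003]
wrist_force: [0.2, 0.1, -0.3]
width: 0.0941
1378 [0.51051988 0.19979777 0.11601276] [0.51045377 0.19884182 0.11525019] [0.03902663 0.03854636 0.00631134]
280.12046444121916 208.2989840348331
turn [0.1 0.1 0. ] shift [-1.1 -0.1 69.4]
```

View pics/w1.png

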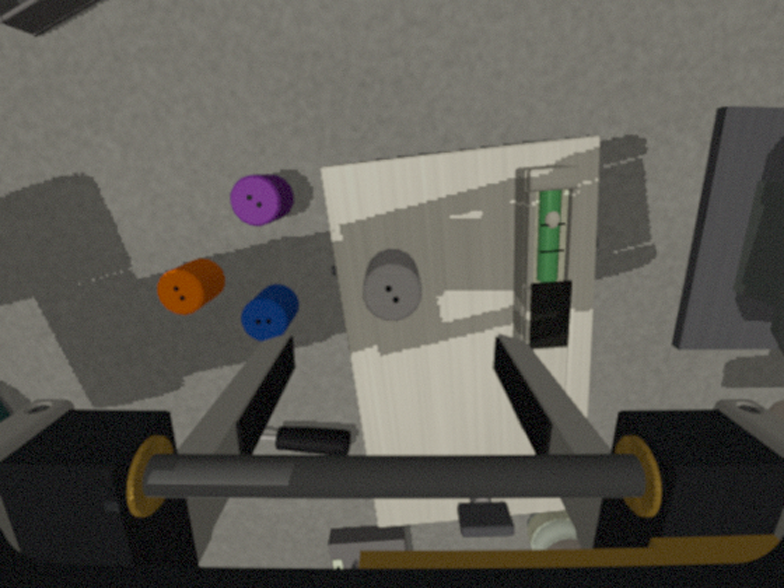

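```bash
python3 -m jog '[[[0,0,0],[-2,-3,45],-1],[[0,0,0],[-2,-3,85],-1],[[0,0,0],[-2,-3,108],-1],[[0,0,0],[-2,-3,110],-1],[[0,0,0],[-2,-3,110],-1]]'
python3 -m jog '[[[0,0,0],[0,0,0],1],[[0,0,0],[0,0,0],1],[[0,0,0],[0,0,0],1],[[0,0,0],[0,0,0],1],[[0,0,0],[0,0,0],1]]'
```

```text
time: 1.7
tool_pos: [0.507, 0.2037, 0.0906]
ee_rot: [-3.141, 0.001, 0.007]
wrist_force: [0.2, 0.3, 1.1]
width: 0.094
time: 2.2
tool_pos: [0.5081, 0.2027, 0.0909]
ee_rot: [-3.141, -0.001, 0.005]
wrist_force: [0.4, 0.9, -0.0]
width: 0.0573
```

```bash
python3 -m jog '[[[0,0,0],[0,0,0],1],[[0,0,0],[0,0,0],1],[[0,0,0],[0,0,0],1],[[0,0,0],[0,0,0],1],[[0,0,0],[0,0,0],1]]'
python3 -m jog '[[[0,0,0],[0,0,-10],1],[[0,0,0],[0,0,-40],1],[[0,0,0],[0,0,-80],1],[[0,0,0],[0,0,-80],1],[[0,0,0],[0,0,-80],1]]'
python3 - <<'E'
from h import *
p,r,d=snap('wrist');P=cloud(p,d);o=robot.get_obs();print(o['tool_pos'],o['width'])
m=(P[...,2]>.192)&(P[...,2]<.21)&(abs(P[...,0]-.51)<.025)&(abs(P[...,1]-.197)<.05)
q=P[m];print(len(q),np.median(q,0),(q.min(0)+q.max(0))/2,q.max(0)-q.min(0))
plan(.477,-.267,.175,0)
E
```

```text
time: 2.7
tool_pos: [0.5085, 0.2027, 0.0908]
ee_rot: [-3.141, -0.002, 0.005]
wrist_force: [2.8, -0.2, 1.1]
width: 0.0391
time: 3.2
tool_pos: [0.5074, 0.2027, 0.1705]
ee_rot: [-3.141, 0.001, 0.005]
wrist_force: [-0.1, 0.5, -4.2]
width: 0.0392
[0.50647017 0.20240615 0.16867886] 0.03909533055665223
3744 [0.50717556 0.20229297 0.19588605] [0.50995245 0.19876494 0.20099088] [0.04988487 0.03907214 0.01797087]
turn [0.  0.2 0.3] shift [-31.8 469.3  -5.8]
```

```bash
python3 -m jog '[[[0,0,0],[-3,40,0],1],[[0,0,0],[-7,87,0],1],[[0,0,0],[-10,134,0],1],[[0,0,0],[-13,181,0],1],[[0,0,0],[-16,228,0],1]]'
python3 -m jog '[[[0,0,0],[-3,47,0],1],[[0,0,0],[-7,94,0],1],[[0,0,0],[-10,141,0],1],[[0,0,0],[-13,188,0],1],[[0,0,0],[-15,220,0],1]]'
python3 - <<'E'
from h import *
plan(.477,-.265,.10,0)
E
```

```text
time: 3.75
tool_pos: [0.4905, -0.0266, 0.1672]
ee_rot: [-3.14, 0.006, 0.005]
wrist_force: [1.3, -0.0, -3.5]
width: 0.0393
time: 4.25
tool_pos: [0.4766, -0.2475, 0.1669]
ee_rot: [-3.139, 0.006, 0.002]
wrist_force: [1.1, 0.2, -4.5]
width: 0.0392
turn [-0.2  0.3  0.1] shift [ 0.8 17.7 66.8]
```

```bash
python3 -m jog '[[[0,0,0],[0,18,30],1],[[0,0,0],[0,18,70],1],[[0,0,0],[0,18,94],1],[[0,0,0],[0,18,94],1],[[0,0,0],[0,18,94],1]]'
python3 - <<'E'
from h import *
o=robot.get_obs();print(o['tool_pos'],o['ee_rot'])
p,r,d=snap('wrist');q,r2,d2=snap('side')
a=cv2.resize(r[120:330,130:430],None,fx=2,fy=2);b=cv2.resize(r2[290:420,220:340],None,fx=3.23,fy=3.23)
h=min(len(a),len(b));save('s2.png',np.hstack([a[:h],b[:h]])[:, :800] if 0 else cv2.resize(np.hstack([a[:h],b[:h]]),(800,int(h*800/(a.shape[1]+b.shape[1])))))
P=cloud(p,d)
m=(P[...,2]>.095)&(P[...,2]<.115)&(abs(P[...,0]-.477)<.0195)&(abs(P[...,1]+.267)<.05)
k=P[m];print(len(k),np.median(k,0),(k.min(0)+k.max(0))/2,k.max(0)-k.min(0))
E
```

```text
time: 4.75
tool_pos: [0.4778, -0.2625, 0.0745]
ee_rot: [-3.139, 0.004, 0.005]
wrist_force: [0.5, -0.9, -3.1]
width: 0.0394
[ 0.47777893 -0.26253775  0.07454164] [-3.13879668  0.00369256  0.00475288]
3363 [ 0.47712855 -0.26416392  0.0998467 ] [ 0.47701408 -0.26626716  0.10499601] [0.03895675 0.0388652  0.0199438 ]
```

View pics/s2.png

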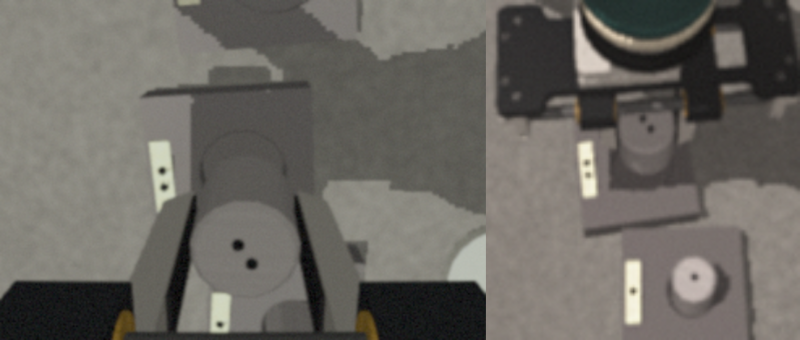

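```bash
python3 -m jog '[[[0,0,0],[-1,2.5,12],1],[[0,0,0],[-1,2.5,22],1],[[0,0,0],[-1,2.5,32],1],[[0,0,0],[-1,2.5,40],1],[[0,0,0],[-1,2.5,40],1]]'
```

```text
time: 5.35
tool_pos: [0.4782, -0.2653, 0.0402]
ee_rot: [-3.141, -0.001, 0.005]
wrist_force: [-6.2, 6.6, 14.8]
width: 0.0396
```

```bash
python3 -m jog '[[[0,0,0],[-1,-1,-2],1],[[0,0,0],[-2,-1,-2],1],[[0,0,0],[-2,-1,-2],1]]'
python3 - <<'E'
from h import *
q,r2,d2=snap('side');P=cloud(q,d2)
save('s3.png',r2,(220,290,340,410),4)
m=(P[...,2]>.055)&(P[...,2]<.08)&(abs(P[...,0]-.477)<.0185)&(abs(P[...,1]+.267)<.024)
k=P[m];print(len(k),np.median(k,0),(k.min(0)+k.max(0))/2,k.max(0)-k.min(0))
E
```

```text
time: 5.65
tool_pos: [0.4759, -0.2645, 0.0379]
ee_rot: [-3.141, 0.0, 0.005]
wrist_force: [-0.0, 0.8, -3.6]
width: 0.0391
283 [ 0.47594129 -0.27248517  0.06776911] [ 0.47729114 -0.26630632  0.06467251] [0.03602479 0.03877625 0.01873041]
```

View pics/s3.png

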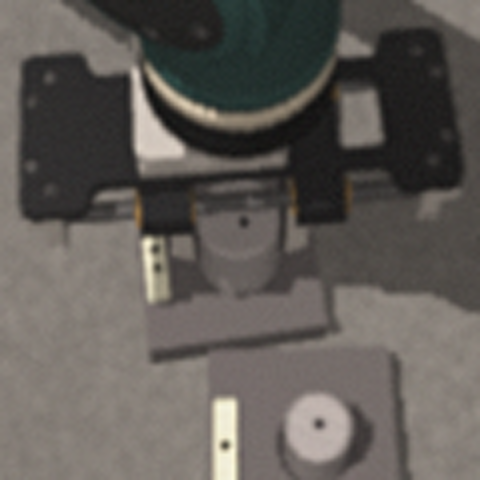

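The piece now seems to be in the mouth of the hole: the lateral force has gone and z is still falling. I'll go on down.

```bash
python3 -m jog '[[[0,0,0],[0,0,3],1],[[0,0,0],[0,0,6],1],[[0,0,0],[0,0,8],1],[[0,0,0],[0,0,8],1]]'
```

```text
time: 6.1
tool_pos: [0.4756, -0.2645, 0.0294]
ee_rot: [-3.14, 0.001, 0.005]
wrist_force: [0.6, 1.0, -4.8]
width: 0.0395
```

```bash
python3 -m jog '[[[0,0,0],[0,0,2],1],[[0,0,0],[0,0,2],1],[[0,0,0],[0,0,2],-1],[[0,0,0],[0,0,2],-1],[[0,0,0],[0,0,2],-1]]'
python3 -m jog '[[[0,0,0],[0,0,0],-1],[[0,0,0],[0,0,0],-1],[[0,0,0],[0,0,-30],-1],[[0,0,0],[0,0,-70],-1],[[0,0,0],[0,0,-110],-1]]'
python3 - <<'E'
from h import *
p,r,d=snap('wrist');P=cloud(p,d)
m=(P[...,2]>.045)&(P[...,2]<.07)&(abs(P[...,0]-.477)<.03)&(abs(P[...,1]+.267)<.04)
k=P[m];k=k[k[:,2]>np.median(k[:,2])-.003];print(len(k),np.median(k,0),(k.min(0)+k.max(0))/2,k.max(0)-k.min(0))
A=np.c_[k[:,:2],np.ones(len(k))];print(np.linalg.lstsq(A,k[:,2],rcond=None)[0])
save('w3.png',r,s=1)
plan(.592,-.02,.20,1.6)
E
```

```text
time: 6.6
tool_pos: [0.4765, -0.2658, 0.0289]
ee_rot: [3.14, -0.001, 0.005]
wrist_force: [-0.9, 0.5, -0.8]
width: 0.0599
time: 7.1
tool_pos: [0.4755, -0.2647, 0.139]
ee_rot: [-3.141, 0.001, 0.005]
wrist_force: [0.5, -0.3, -0.2]
width: 0.0937
1355 [ 0.47502811 -0.26659372  0.05617024] [ 0.47507163 -0.2673583   0.05594083] [0.03914427 0.03899541 0.00563133]
[ 0.00113196 -0.00884338  0.05322607]
turn [  0.8  -0.1 -91.4] shift [ 114.5 -246.3  -52.6]
```

The piece is seated: its top is level at about z 0.056 and centred at (0.475,-0.267), against the hole at (0.477,-0.267). Next is the foot.

```bash
python3 -m jog '[[[0,0,-8],[8,-10,-40],-1],[[0,0,-16],[26,-50,-53],-1],[[0,0,-25],[46,-95,-53],-1],[[0,0,-33],[65,-140,-53],-1],[[0,0,-42],[82,-185,-53],-1]]'
python3 - <<'E'
from h import *
plan(.592,-.02,.20,1.624)
E
```

```text
time: 7.65
tool_pos: [0.5579, -0.0781, 0.1916]
ee_rot: [3.141, -0.001, 0.736]
wrist_force: [-0.0, -0.1, -0.2]
width: 0.0942
turn [  0.1  -0.  -50.9] shift [ 64.3 -20.2  -8.3]
```

```bash
python3 -m jog '[[[0,0,-8],[20,-6,0],-1],[[0,0,-16],[45,-15,0],-1],[[0,0,-25],[64,-20,0],-1],[[0,0,-33],[64,-20,0],-1],[[0,0,-42],[64,-20,0],-1]]'
python3 -m jog '[[[0,0,-8],[0,0,0],-1],[[0,0,-9],[0,0,0],-1],[[0,0,-9],[0,0,0],-1]]'
python3 - <<'E'
from h import *
o=robot.get_obs();print(o['tool_pos'],o['ee_rot'])
p,r,d=snap('wrist');P=cloud(p,d);save('w4.png',r,s=1.4)
m=(P[...,2]>.092)&(P[...,2]<.115)&(abs(P[...,0]-.592)<.04)&(abs(P[...,1]+.02)<.03)
k=P[m];print(len(k),np.median(k,0),(k.min(0)+k.max(0))/2,k.max(0)-k.min(0));print(cv2.minAreaRect((k[:,:2]*1000).astype(np.float32)))
for b in [((.50,.56),(-.04,.05))]:
    m=(abs(P[...,0]-.52)<.02)&(abs(P[...,1]+.02)<.02);print('plate z',np.nanmedian(P[m][:,2]))
p,r,d=snap('scene');save('c1.png',r,(280,215,420,300),5)
plan(.592,-.02,.076,1.624)
E
```

```text
time: 8.15
tool_pos: [0.5918, -0.0212, 0.1909]
ee_rot: [-3.141, 0.0, 1.464]
wrist_force: [0.4, -0.3, -0.0]
width: 0.0942
time: 8.45
tool_pos: [0.5915, -0.022, 0.1913]
ee_rot: [-3.142, -0.0, 1.611]
wrist_force: [0.2, -0.1, 0.1]
width: 0.0941
[ 0.59149393 -0.02204965  0.19128683] [-3.14156646e+00 -5.22752855e-05  1.61128722e+00]
579 [ 0.58978536 -0.0195251   0.09927089] [ 0.59113564 -0.01943539  0.09699038] [0.04557244 0.01248284 0.00966738]
((591.0955200195312, -19.42864990234375), (45.39323806762695, 11.671982765197754), 2.1614205837249756)
plate z 0.05781725029457471
turn [ 0.  -0.  -0.7] shift [  2.1   0.6 115.4]
```

View pics/c1.png

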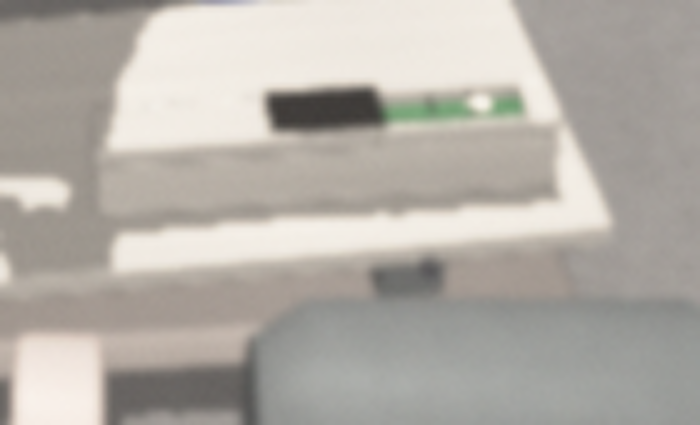

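```bash
python3 -m jog '[[[0,0,0],[2,0,40],-1],[[0,0,0],[2,0,80],-1],[[0,0,0],[2,0,105],-1],[[0,0,0],[2,0,115],-1],[[0,0,0],[2,0,115],-1]]'
python3 -m jog '[[[0,0,0],[0,0,0],1],[[0,0,0],[0,0,0],1],[[0,0,0],[0,0,0],1],[[0,0,0],[0,0,0],1],[[0,0,0],[0,0,0],1]]'
python3 -m jog '[[[0,0,0],[0,0,0],1],[[0,0,0],[0,0,0],1],[[0,0,0],[0,0,0],1],[[0,0,0],[0,0,0],1],[[0,0,0],[0,0,0],1]]'
python3 -m jog '[[[0,0,0],[0,0,0],1],[[0,0,0],[0,0,0],1]]'
```

```text
time: 9.05
tool_pos: [0.5904, -0.0199, 0.0749]
ee_rot: [-3.138, -0.001, 1.613]
wrist_force: [-0.6, -0.2, 0.3]
width: 0.0937
time: 9.55
tool_pos: [0.5917, -0.02, 0.0771]
ee_rot: [3.14, 0.0, 1.614]
wrist_force: [-0.5, 0.2, -0.0]
width: 0.0576
time: 10.05
tool_pos: [0.5914, -0.02, 0.0764]
ee_rot: [-3.141, -0.0, 1.614]
wrist_force: [-0.4, -0.5, -0.4]
width: 0.0172
time: 10.25
tool_pos: [0.5913, -0.0182, 0.0763]
ee_rot: [-3.141, -0.004, 1.614]
wrist_force: [-0.2, 5.0, 0.3]
width: 0.0121
```

```bash
python3 -m jog '[[[0,0,7],[0,0,0],1],[[0,0,14],[0,0,-1],1],[[0,0,21],[0,0,-1.5],1],[[0,0,28],[0,0,-2],1],[[0,0,35],[0,0,-3],1]]'
python3 -m jog '[[[0,0,0],[0,0,0],1],[[0,0,0],[0,0,0],1],[[0,0,0],[0,0,0],1],[[0,0,0],[0,0,0],1],[[0,0,0],[0,0,0],1]]'
cat >> h.py <<'E'
def bub(name,z,box=None):
    "green vial & bubble positions on plane z (world), offset along level axis"
    p,r,d=snap(name);hs=cv2.cvtColor(r,cv2.COLOR_RGB2HSV)
    g=((hs[...,0]>45)&(hs[...,0]<85)&(hs[...,1]>80)).astype(np.uint8)
    if box: m=np.zeros_like(g);m[box[1]:box[3],box[0]:box[2]]=1;g*=m
    n,l,s,c=cv2.connectedComponentsWithStats(cv2.morphologyEx(g,cv2.MORPH_CLOSE,np.ones((5,5))));i=1+np.argmax(s[1:,4]);
    return p,r,g,s[i],c[i],(l==i)
E
python3 - <<'E'
from h import *
p,r,g,s,c,l=bub('scene',.1,(340,215,400,260));print(s,c)
x,y,w,h=s[:4];g2=r[y:y+h,x:x+w].astype(int);print((g2[...,0]).max(0))
E
```

```text
time: 10.75
tool_pos: [0.5914, -0.0171, 0.0804]
ee_rot: [-3.139, -0.005, 1.0]
wrist_force: [-0.6, 8.0, 3.3]
width: 0.012
time: 11.25
tool_pos: [0.5914, -0.017, 0.0804]
ee_rot: [-3.139, -0.005, 1.004]
wrist_force: [-1.2, 8.3, 3.8]
width: 0.0119Traceback (most recent call last):
  File "<stdin>", line 2, in <module>
  File "h.py", line 33, in bub
    n,l,s,c=cv2.connectedComponentsWithStats(cv2.morphologyEx(g,cv2.MORPH_CLOSE,np.ones((5,5))));i=1+np.argmax(s[1:,4]);
                                                                                                     ~~~~~~~~~^^^^^^^^^
    return _wrapfunc(a, 'argmax', axis=axis, out=out, **kwds)
    return bound(*args, **kwds)
ValueError: attempt to get argmax of an empty sequence
```

```bash
python3 -m jog '[[[0,0,7],[0,0,0],1],[[0,0,14],[0,0,-1],1],[[0,0,21],[0,0,-1.5],1],[[0,0,28],[0,0,-2],1],[[0,0,34],[0,0,-3],1]]'
python3 -m jog '[[[0,0,34],[0,0,0],1],[[0,0,34],[0,0,0],1]]' >/dev/null; sed -i 's/    g=((hs.*/    g=((r[...,1].astype(int)-r[...,0]>15)\&(r[...,1].astype(int)-r[...,2]>8)).astype(np.uint8)/' h.py
python3 - <<'E'
from h import *
print(robot.get_obs()['ee_rot'],robot.get_obs()['wrist_force'])
p,r,g,s,c,l=bub('scene',.1,(340,215,400,260));print(s,c)
x,y,w,h=s[:4];print((r[y:y+h,x-4:x+w+4,0]).max(0))
E
```

```text
time: 11.8
tool_pos: [0.5919, -0.0162, 0.0843]
ee_rot: [-3.137, -0.004, 0.408]
wrist_force: [-1.0, 10.0, 4.6]
width: 0.0117
[-3.13559345 -0.00410395  0.10654247] [-5.22966284 12.13042542 15.21303666]
[357 235  28   4  76] [371.63157895 236.89473684]
[ 70  69  72  96 133 155 162 164 163 162 161 156 147 140 169 217 239 246
 244 227 178 145 141 142 150 156 160 161 161 158 158 162 209 234 242 243]
```

My second call added about 17° of turn more than intended. I'll turn back 13°, release and look closely.

```bash
python3 -m jog '[[[0,0,-7],[0,0,-1],1],[[0,0,-13],[0,0,-1],1],[[0,0,-13],[0,0,-1],1],[[0,0,-13],[0,0,-1],-1],[[0,0,-13],[0,0,-1],-1]]'
python3 -m jog '[[[0,0,0],[0,0,0],-1],[[0,0,0],[0,0,0],-1],[[0,0,0],[0,0,0],-1],[[0,0,0],[0,0,0],-1],[[0,0,0],[0,0,0],-1]]'
python3 - <<'E'
from h import *
p,r,g,s,c,l=bub('scene',.1,(340,215,400,260));print(s,c)
x,y,w,h=s[:4];print((r[y:y+h,x-4:x+w+4,0]).max(0))
print(robot.get_obs()['ee_rot'])
plan(.592,-.02,.19,.35)
E
```

```text
time: 12.55
tool_pos: [0.5914, -0.0207, 0.0836]
ee_rot: [3.14, 0.0, 0.337]
wrist_force: [0.3, -0.3, 1.0]
width: 0.0243
time: 13.05
tool_pos: [0.5914, -0.0202, 0.0834]
ee_rot: [3.142, 0.0, 0.336]
wrist_force: [0.5, 0.7, 0.3]
width: 0.0643
[357 235  28   4  81] [371.25925926 236.83950617]
[ 69  69  72  98 132 157 165 165 165 163 162 157 149 142 158 198 232 245
 246 234 192 147 145 155 160 160 158 158 163 173 176 181 212 235 242 243]
[3.14157990e+00 1.71111483e-05 3.36223421e-01]
turn [ 0.   0.  -0.8] shift [ 6.000e-01  1.000e-01 -1.066e+02]
```

```bash
python3 -m jog '[[[0,0,0],[0,0,0],-1],[[0,0,0],[0,0,-40],-1],[[0,0,0],[0,0,-85],-1],[[0,0,0],[0,0,-85],-1]]'
python3 - <<'E'
from h import *
plan(.6207,.1784,.15,.05)
E
```

```text
time: 13.5
tool_pos: [0.5952, -0.0204, 0.1768]
ee_rot: [3.135, -0.013, 0.336]
wrist_force: [1.6, -0.2, 1.1]
width: 0.0938
turn [ 0.3 -0.8 16.4] shift [  89.3 -179.5   26.8]
```

```bash
python3 -m jog '[[[0,0,4],[20,-38,0],1],[[0,0,8],[41,-76,0],1],[[0,0,13],[62,-114,0],1],[[0,0,16],[81,-152,5],1],[[0,0,16],[93,-178,15],1]]'
python3 -m jog '[[[0,0,0],[0,0,0],1],[[0,0,0],[0,0,0],1],[[0,0,0],[0,0,0],1],[[0,0,0],[0,0,0],1],[[0,0,0],[0,0,0],1]]'
python3 - <<'E'
from h import *
o=robot.get_obs();print(o['tool_pos'],o['ee_rot'],o['width'])
p,r,g,s,c,l=bub('wrist',.1);print(s,c);np.savez('/tmp/w5.npz',r=r)
x,y,w,h=s[:4];save('w5.png',r,(x-40,y-25,x+w+40,y+h+60),5)
plan(.6207,.1784,.15,.05)
E
```

```text
time: 14.0
tool_pos: [0.6208, 0.1817, 0.1537]
ee_rot: [-3.141, -0.002, 0.058]
wrist_force: [0.4, 0.6, 0.5]
width: 0.0573
time: 14.5
tool_pos: [0.6208, 0.1775, 0.1541]
ee_rot: [-3.142, -0.001, 0.055]
wrist_force: [0.7, -0.0, 0.6]
width: 0.0173
[0.62076922 0.17747323 0.15410585] [-3.14155530e+00 -9.88783076e-04  5.53145111e-02] 0.017299087251039152
[ 272  112   19   82 1328] [281.45406627 151.43222892]
turn [-0.  -0.1  0.3] shift [ 0.  -0.8  4.1]
```

View pics/w5.png

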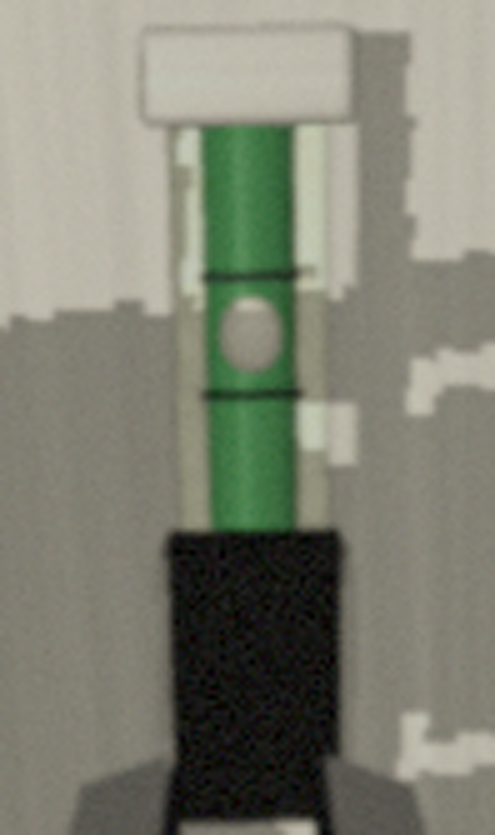

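The wrist crop shows the lines at rows 273 and 394 and the bubble spanning 296–374. It is centred (about 0 mm off), with the hand off the foot. Next I press the pad.

```bash
python3 -m jog '[[[0,0,0],[0,0,10],1],[[0,0,0],[0,0,20],1],[[0,0,0],[0,0,30],1],[[0,0,0],[0,0,38],1],[[0,0,0],[0,0,38],1]]'
python3 -m jog '[[[0,0,0],[0,0,2],1],[[0,0,0],[0,0,4],1],[[0,0,0],[0,0,6],1],[[0,0,0],[0,0,6],1]]'
```

```text
time: 15.05
tool_pos: [0.6191, 0.1785, 0.1128]
ee_rot: [3.141, 0.004, 0.057]
wrist_force: [-0.3, -0.2, -0.7]
width: 0.0006
time: 15.45
tool_pos: [0.6204, 0.1788, 0.1094]
ee_rot: [-3.141, -0.0, 0.057]
wrist_force: [-0.1, -0.6, 0.3]
width: 0.0004
```

```bash
python3 -m jog '[[[0,0,0],[0,0,1],1],[[0,0,0],[0,0,2],1],[[0,0,0],[0,0,3],1],[[0,0,0],[0,0,3],1]]'
```

```text
time: 15.85
tool_pos: [0.6207, 0.1788, 0.1083]
ee_rot: [-3.141, -0.002, 0.057]
wrist_force: [-2.1, -1.4, 4.4]
width: 0.0005
```

```bash
python3 -m jog '[[[0,0,0],[0,0,1],1],[[0,0,0],[0,0,2.5],1],[[0,0,0],[0,0,2.5],1],[[0,0,0],[0,0,2.5],1],[[0,0,0],[0,0,2.5],1]]'
python3 -m jog '[[[0,0,0],[0,0,0],1],[[0,0,0],[0,0,0],1],[[0,0,0],[0,0,0],1],[[0,0,0],[0,0,0],1],[[0,0,0],[0,0,0],1]]'
python3 - <<'E'
from h import *
p,r,g,s,c,l=bub('wrist',.1);x,y,w,h=s[:4];print(s)
a=cv2.resize(r[y-15:y+h+50,x-40:x+w+40],None,fx=3.5,fy=3.5,interpolation=cv2.INTER_CUBIC)
q,r2,d2=snap('side');b=cv2.resize(r2[270:420,240:340],None,fx=len(a)/150,fy=len(a)/150,interpolation=cv2.INTER_CUBIC)
print(a.shape,b.shape);save('f.png',np.hstack([a,b]))
P=cloud(q,d2);m=(P[...,2]>.05)&(P[...,2]<.07)&(abs(P[...,0]-.477)<.03)&(abs(P[...,1]+.267)<.03);k=P[m];print(np.median(k,0),(k.min(0)+k.max(0))/2)
print(robot.get_obs()['wrist_force'])
E
```

```text
time: 16.35
tool_pos: [0.6207, 0.1788, 0.1083]
ee_rot: [-3.141, -0.003, 0.057]
wrist_force: [-4.5, -1.3, 11.9]
width: 0.0003
time: 16.85
tool_pos: [0.6207, 0.1788, 0.1082]
ee_rot: [-3.141, -0.003, 0.057]
wrist_force: [-4.8, -0.5, 12.1]
width: 0.0005
[ 270  112   24  100 2002]
(578, 364, 3) (578, 385, 3)
[ 0.47502512 -0.26797943  0.05856609] [ 0.47491926 -0.26663446  0.05640452]
[-5.09673025 -2.09916879 12.24744019]
```

View pics/f.png

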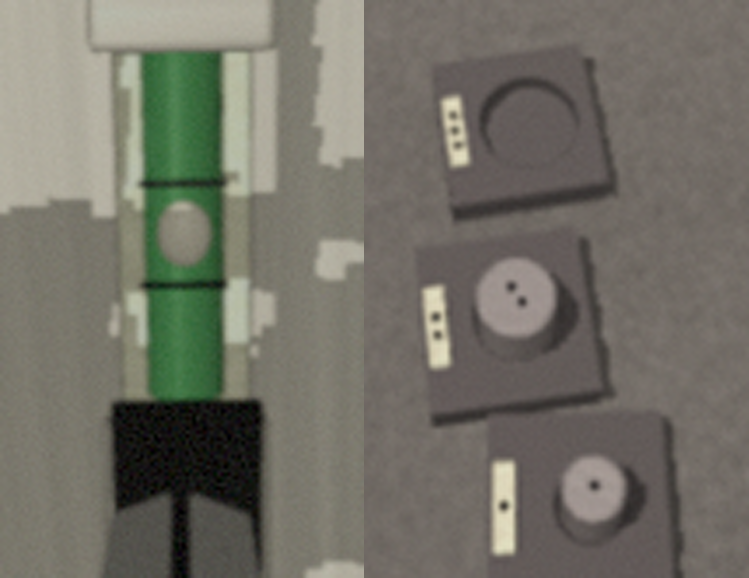

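The bubble spans rows 201–266 between the lines at 183 and 285, so it is centred. The piece is seated in the two-dot slot, and the push is steady at about 12 N.

```bash
python3 -c "from bench import close_job; print(close_job())"
```

```text
the job is handed in; nothing more can be done
None
```

I handed the job in at about 17 s of robot time, with the arm still pressing the pad. No verdict was reported.

- **Setting piece:** I moved the grey two-dot piece into the two-dot slot and let go. It caught the rim once (wrist force about 15 N vertical, 9 N sideways), and I freed it with a 2 mm shift. The last check showed it upright, its top at z about 0.058 m (as expected when seated), and about 2 mm off the measured hole centre.
- **Levelling foot:** I turned it about 73° net and took the hand off. One mistyped call over-turned it by about 17°, and I turned it back 13° before letting go. The bubble then lay midway between the lines, less than 1 mm off.
- **Spirit level:** I pressed the pad with shut fingers. The vertical push was steady at about 12 N, with about 5 N sideways, and the bubble stayed centred, about 0 mm off.

I did not measure the bystanders again at the end. The arm met nothing unexpected near them, and the small piece still stood in its slot in the last picture.

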